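Set out the pudding moulds by size

ROBOT

A 7-joint arm with a two-finger parallel gripper is mounted at the origin on the work surface; the furniture and walls round the work are solid. World frame = base frame: x ahead of the robot, y to its left, z up, the work surface at z = 0. Lengths are in m, angles in rad, forces in N, time in s.
With the tool pointing down it reaches from about 0.425 to 0.875 m from the base axis. Payload 4.7 kg.
Tool frame: the origin (TCP) lies on the centre line of the jaws, within the pads' length; the fingertips stand 14 mm ahead of it and the grasp point (between the pads) lies 5 mm behind it; z points along the fingers, y is the direction in which the jaws open and shut (so a half turn about z gives the same grasp; the last joint's range is limited). The gripper opens to 87 mm and grips with 3 to 60 N. Pads are 19 mm wide; open, the fingers measure 117 mm over their backs; the gripper's body (75 mm by 190 mm) begins 51 mm behind the grasp point.
Start: joints at [1.177, 0.321, -0.07, 1.45, 0.023, 1.371, -0.057], TCP at [0.258, -0.597, 0.237] pointing down, gripper open.
Joint ranges: [-2.86, 2.86], [-0.3, 2.09], [-1.38, 1.24], [0.06, 2.45], [-1.56, 4.7], [0.09, 2.05], [-2.69, 2.69]. Speed limits (rad/s): [2.57, 2.57, 3.14, 3.14, 3.14, 3.14, 3.14].

INTERFACE

Orientations are given as a rotation vector (axis times angle).
In Python, from bench import ctrl, optics, models gives the robot as it stands. The module is installed in compiled form; this text tells all that it offers.
- The arm moves only by the tool arm_command, never from a script. Its argument "motion" is a list of rows, each a list of 3 entries, a list of its own where there are three numbers: the shift along the tool's x, y, z in mm, then the turn, a rotation vector about the tool's x, y, z in degrees, then the closure, from 0 (fully open) to 1 (shut). In form: [[[x, y, z], [ax, ay, az], claw], ...]. A call has 1 to 8 rows; each row shifts and turns the commanded pose from where the row before left it, along the tool's axes as they then stand; what a row does not reach is not made up. A row lasts 1/12 s, in which the tool goes at most 41.7 mm and 7.16 degrees, less where a joint would pass 70% of its speed; a pose out of reach is approached as far as the arm can. A call with a gripper value outside its range is refused whole. The fingers move at their own pace and stop on an object; "force" is the grip in N (left out, the last holds). Time passes only in rows, so rows that do not move let the fingers close. It gives the time, the measured TCP pose, the force and the opening at its end, in the units of the state.
- ctrl.get_state(): the state, without advancing time (a new reading comes with each control period).
- optics.get_image(name): name is "side" or "top" or "wrist"; returns (picture, depth): 420x560x3 uint8, blue, green, red; 420x560 float32, m along the optical axis (not along the pixel's ray), 0 where there is no reading.
- optics.camera_model(name): a dict with "fovy" (degrees; the focal length in pixels is half the picture's height over the tangent of half this angle, whatever the lens; pixels are square), "cx", "cy" (the principal point, pixels), "rvec" (rotation vector, rad) and "tvec" (3), from world to camera coordinates, as OpenCV has them; the wrist camera has in their place "mount" (4x4, takes a point from camera to tool coordinates, whose origin is the TCP and whose axes are the flange's). Camera axes: x right, y down, z forward; pixel columns grow to the right and rows downward; lengths in m; the calibration is good to about 2 mm. The wrist camera is an equidistant fisheye: a pixel r from the principal point sees the ray r / f radians off the axis. A picture is of the moment at which its call begins: read the wrist's pose just before it. camera_model takes no time and is no camera call.
- ctrl.close_job(): hands the job in, once; it reports no verdict.
Trained networks look in the newest picture that a camera, given by its name, has taken for a name from the list of things; names that differ only in an ending like _2 or _b are one class to them, and where a whole thing is asked for, a point or a joint stands for the part that bears it (a point fixed in the world has none). Each returns a list of dicts, best first, with "conf" (0 to 1); they miss things now and then, are a little off and sometimes report something else, mostly with a low value. They report only what shows in the picture. A call takes as long as a camera call. They do not tell look-alikes from the thing itself.
- models.search_frame(camera, target): "location" ([x, y, z] in m, in the coordinates of the camera as it stood for that picture, good to about 4 mm: the middle of the surface that is visible of it).
- models.silhouettes(camera, target): "pixels" (420x560 bool, what is visible of it).
The state is a dict: "time": time; "joint_positions": joint angles; "qd": joint speeds; "joint_torque": joint torques, N m; "position": TCP position; "tool_rot": TCP orientation; "ft_force": force on the tool from outside, world axes, zero at the start; "torque": the same for the moment, N m; "grip_width": opening from 0.0 (shut) to 1.0 (fully open).
Only numpy, scipy, OpenCV 4.12 (cv2) and the standard library are available. Lean on these libraries where they do the work, as an engineer would, in place of code of your own. Each camera call takes 0.05 s, during which the arm holds its last target.

TASK

Line the four steel pudding moulds up on the wooden board in order of size for filling, one standing upright and centred on each ring mark, with the largest on the mark next to the kitchen timer and the smallest at the other end. Tip none of them over, and leave the timer and the six-sided cup at the ends of the board where they stand.

Things in the scene. Friction and masses are not known exactly. Their poses are not given: they have to be found in the camera images.
- mould_a: the largest of four round open steel pudding moulds: 62 mm across the rim, 58 mm across the foot, 52 mm high, wall 3 mm, plain smooth grey metal, about 28 to 130 g, loose, standing upright on the table. Origin at the centre of its underside, z up.
- mould_b: the second largest of four round open steel pudding moulds: 51 mm across the rim, 47 mm across the foot, 46 mm high, wall 3 mm, plain smooth grey metal, about 28 to 130 g, loose, standing upright on the table. Origin at the centre of its underside, z up.
- mould_c: the second smallest of four round open steel pudding moulds: 40 mm across the rim, 36 mm across the foot, 40 mm high, wall 3 mm, plain smooth grey metal, about 28 to 130 g, loose, standing upright on the table. Origin at the centre of its underside, z up.
- mould_d: the smallest of four round open steel pudding moulds: 29 mm across the rim, 25 mm across the foot, 34 mm high, wall 3 mm, plain smooth grey metal, about 28 to 130 g, loose, standing upright on the table. Origin at the centre of its underside, z up.
- mark_1: ring mark 1 of 4 in the row on the wooden board: a dark circle 72 mm across with a dark 8 mm centre dot. All four marks look alike; 1 and 4 are the end ones, neighbouring centres 78 mm apart. Origin at the centre of the mark on the board's upper face, which is flat and 10 mm above the table; y runs along the row towards mark 1, x across the row. The board (90 x 310 mm) is fixed and extends 38 mm beyond the end marks' centres.
- mark_2: ring mark 2 of 4 in the row on the wooden board: a dark circle 72 mm across with a dark 8 mm centre dot. All four marks look alike; 1 and 4 are the end ones, neighbouring centres 78 mm apart. Origin at the centre of the mark on the board's upper face, which is flat and 10 mm above the table; y runs along the row towards mark 1, x across the row. The board (90 x 310 mm) is fixed and extends 38 mm beyond the end marks' centres.
- mark_3: ring mark 3 of 4 in the row on the wooden board: a dark circle 72 mm across with a dark 8 mm centre dot. All four marks look alike; 1 and 4 are the end ones, neighbouring centres 78 mm apart. Origin at the centre of the mark on the board's upper face, which is flat and 10 mm above the table; y runs along the row towards mark 1, x across the row. The board (90 x 310 mm) is fixed and extends 38 mm beyond the end marks' centres.
- mark_4: ring mark 4 of 4 in the row on the wooden board: a dark circle 72 mm across with a dark 8 mm centre dot. All four marks look alike; 1 and 4 are the end ones, neighbouring centres 78 mm apart. Origin at the centre of the mark on the board's upper face, which is flat and 10 mm above the table; y runs along the row towards mark 1, x across the row. The board (90 x 310 mm) is fixed and extends 38 mm beyond the end marks' centres.
- timer: round white wind-up kitchen timer with a bar grip on top, 64 mm across, 38 mm high, loose on the table just beyond one end of the board, in line with the row (centre about 78 mm from the nearest mark's centre). Origin at the centre of its underside.
- hex_cup: cream six-sided cup with a dark rim, 41 x 44 mm, 34 mm high, loose on the table just beyond the other end of the board, in line with the row (centre about 78 mm from the nearest mark's centre). Origin at the centre of its underside.
There are look-alikes about, which are no part of the job. Leave any pink or yellow look-alike of the mould_c alone. Leave any green look-alike of the mould_d alone.

How it is judged:
By the outcome, as a careful person would: the job done as asked, in the order asked, and still so for the second after the job is handed in, with the robot touching nothing.
It also fails if it takes over 112 s, if anything falls off the work surface, if the arm or the gripper's body presses on something with over 40 N, if the wrist force passes 120 N, or if a joint passes its speed limit or range.

## Working session

There is one attempt and no reset: what is moved stays moved. The work goes in short steps, Python scripts to look and compute and a tool call to move; the robot and the scene stay as the last step left them, time stands still between calls to the robot, and variables do not carry over. Pictures are saved under pics/ and viewed, and the job is handed in when it is done.

Besides the shell and the picture viewer there is one more tool, called after ">>>" as name(argument=value, ...), one argument or row to a line, values as JSON. arm_command: Moves the arm, as the interface text tells. Its arguments: {"type":"object","properties":{"motion":{"type":"array","items":{"type":"array"}},"force":{"type":"number"}},"required":["motion"]}

```bash
mkdir -p pics; cat > h.py <<'E'
import numpy as np, cv2
from bench import ctrl, optics, models
def shot(n,fn):
    im,d=optics.get_image(n); cv2.imwrite('pics/'+fn+'.png',im); np.savez('pics/'+fn+'.npz',im=im,d=d); return im,d
def cam(n):
    c=optics.camera_model(n); f=210/np.tan(np.radians(c['fovy'])/2)
    return f,c
def world(n,u,v,z=None,d=None):
    f,c=cam(n); R=cv2.Rodrigues(np.array(c['rvec'],float))[0]; t=np.array(c['tvec'],float).ravel()
    r=np.array([(u-c['cx'])/f,(v-c['cy'])/f,1.]); o=-R.T@t; w=R.T@r
    s=d if d is not None else (z-o[2])/w[2]
    return o+s*w
E
python3 - <<'E'
from h import *
print(ctrl.get_state())
for n in('top','side'):
    shot(n,n+'0'); print(optics.camera_model(n))
print(optics.camera_model('wrist'))
E
```

```text
{'time': 0.0, 'joint_positions': array([ 1.17708334,  0.32177351, -0.07006089,  1.45166771,  0.0226043 ,
        1.37078622, -0.05688447]), 'qd': array([-0.00202127, -0.00032478,  0.00011371, -0.00053719, -0.00059878,
       -0.00099195, -0.00103871]), 'joint_torque': array([ 6.20803148e-04, -4.91284811e+01, -4.03308626e-01, -3.12531745e+01,
       -6.37762877e-02,  4.36411088e-02,  1.94163649e-04]), 'position': array([ 0.2575261 , -0.59624227,  0.2354971 ]), 'tool_rot': array([-3.07475283e+00, -6.35837032e-01,  7.55612523e-04]), 'ft_force': array([-0.21987545,  0.93977317,  0.84296697]), 'torque': array([0.00268671, 0.01100291, 0.02426302]), 'grip_width': 1.0025994858349054}
{'fovy': 52.876224529802116, 'cx': 272.85527918821896, 'cy': 214.60727149973727, 'rvec': array([ 2.16164448, -2.17958356,  0.07132503]), 'tvec': array([0.07756144, 0.47175443, 1.12759198])}
{'fovy': 47.559332336363724, 'cx': 282.84592314424896, 'cy': 208.36821388843927, 'rvec': array([ 0.38294085, -2.66349654,  1.3323027 ]), 'tvec': array([0.47985262, 0.05924608, 1.29983462])}
{'fovy': 65.70646984690485, 'cx': 283.4621479635234, 'cy': 207.11138087272252, 'mount': array([[ 2.54932830e-04, -9.64966977e-01, -2.62371242e-01,
         7.21745006e-02],
       [ 9.99999933e-01,  3.14961830e-04, -1.86739033e-04,
         2.43077250e-04],
       [ 2.62833927e-04, -2.62371177e-01,  9.64966992e-01,
        -1.47938395e-01],
       [ 0.00000000e+00,  0.00000000e+00,  0.00000000e+00,
         1.00000000e+00]])}
```

View pics/top0.png

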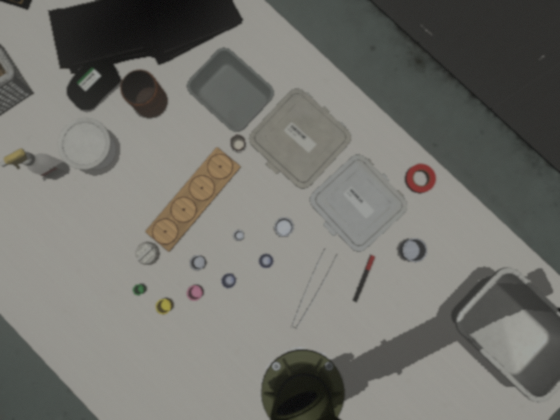

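View pics/side0.png

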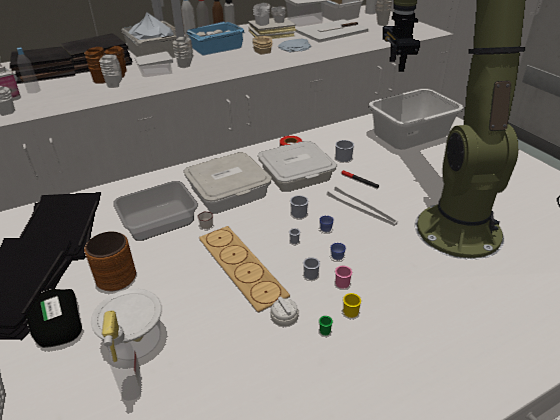

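```bash
python3 - <<'E'
from h import *
a=np.load('pics/top0.npz'); im,d=a['im'],a['d']
cv2.imwrite('pics/crop1.png',cv2.resize(im[130:310,120:310],None,fx=3.2,fy=3.2,interpolation=cv2.INTER_CUBIC))
cv2.imwrite('pics/crop2.png',cv2.resize(im[210:290,340:450],None,fx=5,fy=5,interpolation=cv2.INTER_CUBIC))
b=np.load('pics/side0.npz')['im']
cv2.imwrite('pics/crop3.png',cv2.resize(b[130:340,190:410],None,fx=2.8,fy=2.8,interpolation=cv2.INTER_CUBIC))
E
```

```text
(no output)
```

View pics/crop1.png

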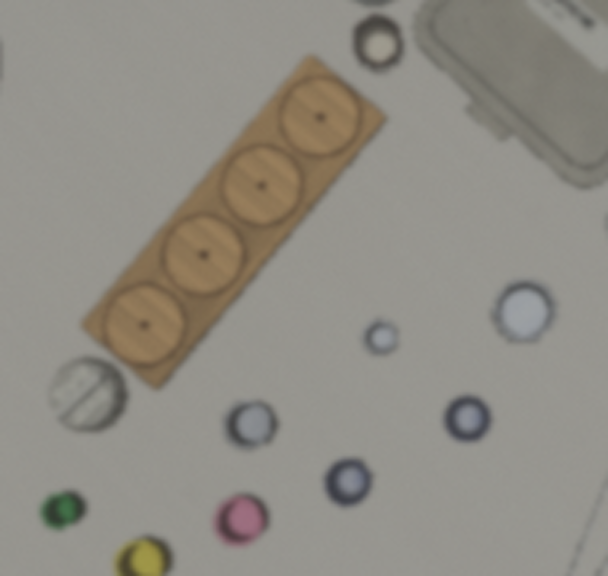

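View pics/crop2.png

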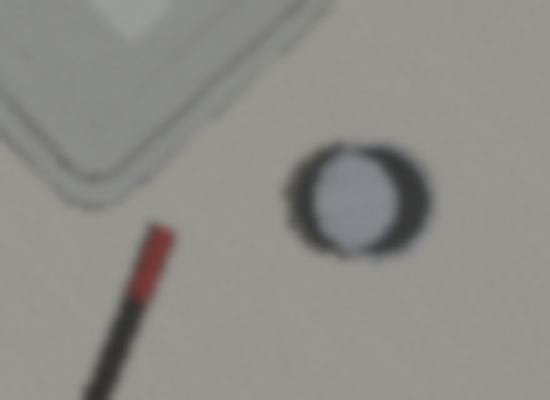

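View pics/crop3.png

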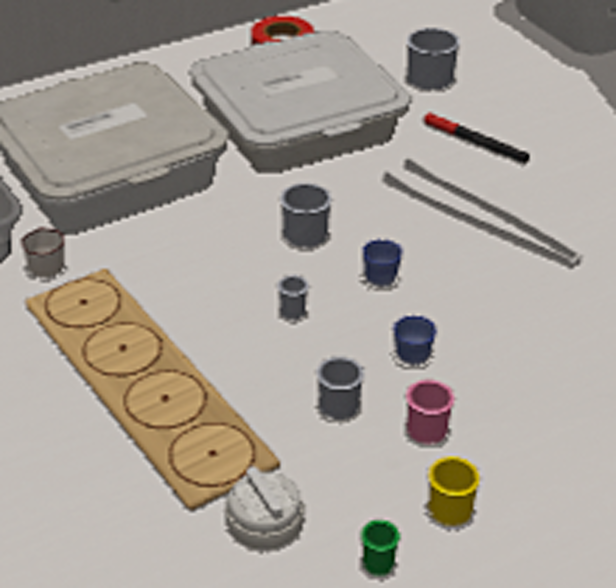

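```bash
cat >> h.py <<'E'
def cloud(n,fn):
    a=np.load('pics/'+fn+'.npz'); d=a['d']; f,c=cam(n); R=cv2.Rodrigues(np.array(c['rvec'],float))[0]; t=np.array(c['tvec'],float).ravel()
    v,u=np.mgrid[:420,:560]; P=np.stack([(u-c['cx'])/f*d,(v-c['cy'])/f*d,d],-1)
    W=(P-t)@R; W[d==0]=np.nan; return W,a['im']
E
python3 - <<'E'
from h import *
for n,pts in (('top',dict(A=(411,249),B=(284,228),C=(198,262),D=(240,236),hex=(238,143),timer=(147,253))),('side',dict(A=(344,151),B=(299,206),C=(311,269),D=(294,237),hex=(205,219),timer=(285,310)))):
    W,im=cloud(n,n+'0')
    g=W[330:340,330:400] if n=='top' else W[350:370,400:440]
    print(n,'table z',np.nanmedian(W[300:310,200:240,2]) if n=='top' else np.nanmedian(g[...,2]))
    for k,(u,v) in pts.items():
        w=W[v-18:v+19,u-18:u+19].reshape(-1,3); w=w[~np.isnan(w[:,0])]
        hi=w[w[:,2]>.012]
        zt=np.percentile(hi[:,2],95); top=hi[hi[:,2]>zt-.006]
        mn,mx=top.min(0),top.max(0)
        (c,r)=cv2.minEnclosingCircle(top[:,:2].astype(np.float32))
        print(k,'top z %.3f'%zt,'circ',np.round(c,4),'diam %.3f'%(2*r),len(top), 'all',np.round((hi[:,:2].min(0)+hi[:,:2].max(0))/2,4),np.round(np.ptp(hi[:,:2],axis=0),3))
for fx,fy in((320,117),(262,185),(203,255),(144,325)):
    print('mark top',np.round(world('top',120+fx/3.2-.34,130+fy/3.2-.34,z=.01),4))
for fx,fy in((83,302),(123,348),(165,398),(212,453)):
    print('mark side',np.round(world('side',190+fx/2.8-.3,130+fy/2.8-.3,z=.01),4))
E
```

```text
top table z -7.457761213842692e-05
A top z 0.054 circ [ 0.3745 -0.2958] diam 0.064 110 all [ 0.3751 -0.2957] [0.06  0.062]
B top z 0.048 circ [0.4389 0.0457] diam 0.052 81 all [0.4386 0.0453] [0.051 0.051]
C top z 0.043 circ [0.346  0.2768] diam 0.041 63 all [0.3463 0.2775] [0.037 0.041]
D top z 0.036 circ [0.4179 0.1678] diam 0.030 40 all [0.4174 0.1671] [0.027 0.027]
hex top z 0.068 circ [0.676  0.1559] diam 0.103 171 all [0.6671 0.1661] [0.088 0.101]
timer top z 0.038 circ [0.3727 0.4192] diam 0.051 75 all [0.3805 0.408 ] [0.079 0.078]
side table z 9.158900475233426e-05
A top z 0.060 circ [ 0.3911 -0.1898] diam 0.143 108 all [ 0.3817 -0.2253] [0.072 0.213]
B top z 0.047 circ [0.4377 0.046 ] diam 0.059 84 all [0.4663 0.0101] [0.102 0.129]
C top z 0.041 circ [0.3455 0.2788] diam 0.044 89 all [0.3463 0.279 ] [0.039 0.042]
D top z 0.035 circ [0.4195 0.169 ] diam 0.034 54 all [0.4196 0.169 ] [0.028 0.033]
hex top z 0.062 circ [0.6791 0.1636] diam 0.095 79 all [0.6767 0.162 ] [0.15  0.148]
timer top z 0.039 circ [0.3734 0.4204] diam 0.049 87 all [0.3832 0.4071] [0.083 0.091]
mark top [0.6093 0.2205 0.01  ]
mark top [0.5503 0.2705 0.01  ]
mark top [0.49   0.3211 0.01  ]
mark top [0.4301 0.3713 0.01  ]
mark side [0.6116 0.2199 0.01  ]
mark side [0.5512 0.27   0.01  ]
mark side [0.4922 0.3203 0.01  ]
mark side [0.4323 0.3707 0.01  ]
```

```bash
cat >> h.py <<'E'
import json
from scipy.spatial.transform import Rotation as Ro
def proj(n,p):
    f,c=cam(n); R=cv2.Rodrigues(np.array(c['rvec'],float))[0]; q=R@np.array(p)+np.array(c['tvec'],float).ravel()
    return (q[0]/q[2]*f+c['cx'],q[1]/q[2]*f+c['cy'])
def pose(s=None):
    s=s or ctrl.get_state(); p=s['position']; R=Ro.from_rotvec(s['tool_rot']).as_matrix()
    yaw=np.degrees(np.arctan2(R[1,0],R[0,0])); return p,yaw,np.degrees(np.arccos(min(1,-R[2,2])))
def plan(p0,yaw0,x,y,z,off,N,claw,ramp=True):
    """polar path; off = yaw minus (theta+90) at goal. rows rounded, error-diffused"""
    th0=np.arctan2(p0[1],p0[0]); r0=np.hypot(p0[0],p0[1]); th1=np.arctan2(y,x); r1=np.hypot(x,y)
    o0=yaw0-np.degrees(th0)-90; o0=(o0+180)%360-180
    p=np.array(p0,float); yw=yaw0; rows=[]
    for i in range(1,N+1):
        s=i/N
        if ramp: s=s-np.sin(2*np.pi*s)/(2*np.pi)*.6
        th=th0+(th1-th0)*s; r=r0+(r1-r0)*s; g=np.array([r*np.cos(th),r*np.sin(th),p0[2]+(z-p0[2])*s]); gy=np.degrees(th)+90+o0+(off-o0)*s
        dec=1 if i==N else 0
        c,sn=np.cos(np.radians(yw)),np.sin(np.radians(yw)); ax=np.array([c,sn,0]); ay=np.array([sn,-c,0]); az=np.array([0,0,-1.])
        e=(g-p)*1000; sh=[round(float(e@a),dec) for a in(ax,ay,az)]
        dz=round(-((gy-yw+180)%360-180),dec)
        p=p+(sh[0]*ax+sh[1]*ay+sh[2]*az)/1000; yw-=dz
        rows.append([[int(q) if dec==0 else q for q in sh],[0,0,int(dz) if dec==0 else dz],claw])
    for i in range(0,N,8): print(json.dumps(rows[i:i+8]).replace(' ',''))
    print('max shift %.0f turn %.0f'%(max(np.linalg.norm(r[0]) for r in rows),max(abs(r[1][2]) for r in rows)),'end',np.round(p,4),round(yw,1))
E
python3 - <<'E'
from h import *
print(pose(), proj('top',[.2575,-.596,.2355]))
W,im=cloud('top','top0'); 
for v,u in((340,510),(275,500),(320,455),(380,303),(400,290),(340,420)): print(v,u,W[v,u])
p,y,t=pose(); plan(p,y,.3748,-.2957,.11,0,12,.0)
E
```

```text
(array([ 0.25755718, -0.59627545,  0.23555994]), np.float64(23.367561943901716), np.float64(0.1006300163392408)) (np.float64(584.5679790716176), np.float64(303.4874328789039))
340 510 [ 0.13271248 -0.5557113   0.00342397]
275 500 [ 0.31161233 -0.48117739  0.11512964]
320 455 [ 0.20331495 -0.36967456  0.1097922 ]
380 303 [0.06500755 0.00258199 0.11947257]
400 290 [0.05509089 0.03630459 0.22588905]
340 420 [ 0.13264766 -0.31871394 -0.0012461 ]
[[[11,-6,4],[0,0,-1],0.0],[[16,-9,7],[0,0,-1],0.0],[[21,-12,8],[0,0,-2],0.0],[[29,-18,12],[0,0,-3],0.0],[[34,-21,15],[0,0,-3],0.0],[[37,-24,17],[0,0,-4],0.0],[[35,-24,16],[0,0,-4],0.0],[[30,-21,15],[0,0,-3],0.0]]
[[[24,-18,12],[0,0,-3],0.0],[[17,-12,9],[0,0,-2],0.0],[[12,-8,6],[0,0,-1],0.0],[[8.1,-6.7,4.6],[0,0,-1.4],0.0]]
max shift 47 turn 4 end [ 0.3748 -0.2957  0.11  ] 51.8
```

```bash
python3 - <<'E'
from h import *
p,y,t=pose(); plan(p,y,.3748,-.2957,.22,0,14,.0)
E
```

```text
[[[10,-5,0],[0,0,-1],0.0],[[12,-7,1],[0,0,-1],0.0],[[16,-9,1],[0,0,-1],0.0],[[22,-13,1],[0,0,-2],0.0],[[26,-16,1],[0,0,-3],0.0],[[31,-19,2],[0,0,-3],0.0],[[31,-20,2],[0,0,-3],0.0],[[30,-21,2],[0,0,-3],0.0]]
[[[28,-19,1],[0,0,-3],0.0],[[22,-16,2],[0,0,-3],0.0],[[18,-12,1],[0,0,-2],0.0],[[13,-10,0],[0,0,-1],0.0],[[9,-6,1],[0,0,-2],0.0],[[6.9,-5.5,0.6],[0,0,-0.4],0.0]]
max shift 37 turn 3 end [ 0.3748 -0.2957  0.22  ] 51.8
```

>>> arm_command(
  motion=[
    [[10, -5, 0], [0, 0, -1], 0],
    [[12, -7, 1], [0, 0, -1], 0],
    [[16, -9, 1], [0, 0, -1], 0],
    [[22, -13, 1], [0, 0, -2], 0],
    [[26, -16, 1], [0, 0, -3], 0],
    [[31, -19, 2], [0, 0, -3], 0],
    [[31, -20, 2], [0, 0, -3], 0],
    [[30, -21, 2], [0, 0, -3], 0],
  ],
  force=20,
)

```text
time: 0.77
position: [0.357, -0.4088, 0.2264]
tool_rot: [-2.945, -1.094, -0.001]
ft_force: [1.0, 0.3, 0.3]
grip_width: 1.001
```

>>> arm_command(
  motion=[
    [[28, -19, 1], [0, 0, -3], 0],
    [[22, -16, 2], [0, 0, -3], 0],
    [[18, -12, 1], [0, 0, -2], 0],
    [[13, -10, 0], [0, 0, -1], 0],
    [[9, -6, 1], [0, 0, -2], 0],
    [[7, -5.5, 0.5], [0, 0, -0.5], 0],
    [[0, 0, 0], [0, 0, 0], 0],
    [[0, 0, 0], [0, 0, 0], 0],
  ],
)

```text
time: 1.43
position: [0.3749, -0.2966, 0.2212]
tool_rot: [2.825, 1.372, -0.0]
ft_force: [0.3, 0.3, -0.9]
grip_width: 1.002
```

```bash
cat >> h.py <<'E'
def wpix(p,s=None):
    "world point -> wrist pixel"
    s=s or ctrl.get_state(); c=optics.camera_model('wrist'); f=210/np.tan(np.radians(c['fovy'])/2)
    M=np.array(c['mount']); R=Ro.from_rotvec(s['tool_rot']).as_matrix()
    q=M[:3,:3].T@(R.T@(np.array(p)-s['position'])-M[:3,3]); r=np.hypot(q[0],q[1]); a=np.arctan2(r,q[2]); 
    return c['cx']+f*a*q[0]/r, c['cy']+f*a*q[1]/r
def wworld(u,v,z,s=None):
    s=s or ctrl.get_state(); c=optics.camera_model('wrist'); f=210/np.tan(np.radians(c['fovy'])/2)
    M=np.array(c['mount']); R=Ro.from_rotvec(s['tool_rot']).as_matrix()
    dx,dy=u-c['cx'],v-c['cy']; r=np.hypot(dx,dy); a=r/f; k=np.sin(a)/r
    d=R@(M[:3,:3]@np.array([dx*k,dy*k,np.cos(a)])); o=R@M[:3,3]+s['position']; return o+d*(z-o[2])/d[2]
E
python3 - <<'E'
from h import *
print(pose(),ctrl.get_state()['time'])
im,d=shot('wrist','w0'); print(wpix([.3748,-.2957,.052]))
E
```

```text
(array([ 0.37490727, -0.29661838,  0.22115919]), np.float64(51.82181981926956), np.float64(0.04930668156357581)) 1.4333
(np.float64(282.069560724719), np.float64(192.22756069103235))
```

View pics/w0.png

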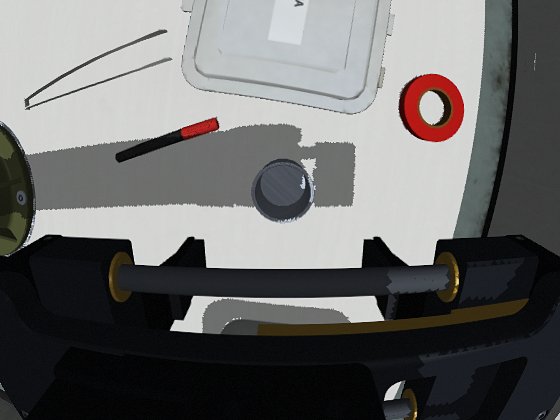

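>>> arm_command(
  motion=[
    [[1, 0, 15], [0, 0, 0], 0],
    [[0, 0, 30], [0, 0, 0], 0],
    [[0, 0, 38], [0, 0, 0], 0],
    [[0, 0, 38], [0, 0, 0], 0],
    [[0, 0, 32], [0, 0, 0], 0],
    [[0, 0, 24], [0, 0, 0], 0],
    [[0, 0, 13], [0, 0, 0], 0],
    [[0, 0, 5], [0, 0, 0], 0],
  ],
)

```text
time: 2.15
position: [0.3737, -0.2953, 0.0232]
tool_rot: [-2.823, -1.369, 0.003]
ft_force: [-0.2, 0.0, 0.2]
grip_width: 0.999
```

>>> arm_command(
  motion=[
    [[0, 0, 0], [0, 0, 0], 0.2],
    [[0, 0, 0], [0, 0, 0], 0.4],
    [[0, 0, 0], [0, 0, 0], 0.5],
    [[0, 0, 0], [0, 0, 0], 0.5],
    [[0, 0, 0], [0, 0, 0], 0.5],
    [[0, 0, 0], [0, 0, 0], 0.5],
  ],
)

```text
time: 2.65
position: [0.3762, -0.2959, 0.0271]
tool_rot: [2.824, 1.373, 0.0]
ft_force: [-1.4, 1.0, 3.8]
grip_width: 0.697
```

>>> arm_command(
  motion=[
    [[0, 0, -5], [0, 0, 0], 0.5],
    [[0, 0, -15], [0, 0, 0], 0.5],
    [[0, 0, -25], [0, 0, 0], 0.5],
    [[0, 0, -25], [0, 0, 0], 0.5],
    [[0, 0, -20], [0, 0, 0], 0.5],
    [[0, 0, -10], [0, 0, 0], 0.5],
    [[0, 0, -3], [0, 0, 0], 0.5],
    [[0, 0, 0], [0, 0, 0], 0.5],
  ],
)

```text
time: 3.32
position: [0.3758, -0.2955, 0.1294]
tool_rot: [2.824, 1.373, 0.0]
ft_force: [-0.4, 0.3, -2.0]
grip_width: 0.695
```

```bash
python3 - <<'E'
from h import *
s=ctrl.get_state();p,y,t=pose(); print(p,y,t,s['grip_width'],s['ft_force']);plan(p,y,.431,.371,.13,9.2,32,.5)
E
```

```text
[ 0.37580961 -0.2954673   0.12936253] 51.859317185289605 0.06048977590045356 0.6949447001050022 [-0.40712885  0.34853319 -1.99132327]
[[[8,1,0],[0,0,-1],0.5],[[9,1,0],[0,0,-1],0.5],[[10,1,0],[0,0,-2],0.5],[[11,2,0],[0,0,-1],0.5],[[13,2,0],[0,0,-2],0.5],[[15,2,0],[0,0,-2],0.5],[[17,2,0],[0,0,-2],0.5],[[20,3,0],[0,0,-3],0.5]]
[[[23,3,0],[0,0,-3],0.5],[[25,4,0],[0,0,-3],0.5],[[27,4,0],[0,0,-3],0.5],[[30,4,0],[0,0,-4],0.5],[[32,5,0],[0,0,-4],0.5],[[34,5,0],[0,0,-4],0.5],[[35,5,0],[0,0,-5],0.5],[[35,6,0],[0,0,-4],0.5]]
[[[36,6,0],[0,0,-4],0.5],[[36,6,0],[0,0,-5],0.5],[[34,7,0],[0,0,-4],0.5],[[34,7,0],[0,0,-4],0.5],[[32,6,0],[0,0,-4],0.5],[[29,7,0],[0,0,-3],0.5],[[28,6,-1],[0,0,-4],0.5],[[24,5,0],[0,0,-2],0.5]]
[[[23,5,0],[0,0,-3],0.5],[[19,5,0],[0,0,-2],0.5],[[17,4,0],[0,0,-2],0.5],[[14,4,0],[0,0,-2],0.5],[[13,3,0],[0,0,-1],0.5],[[11,3,0],[0,0,-2],0.5],[[10,3,0],[0,0,-1],0.5],[[10.1,2.6,0.4],[0,0,-1.1],0.5]]
max shift 36 turn 5 end [0.4309 0.371  0.13  ] 140.0
```

>>> arm_command(
  motion=[
    [[8, 1, 0], [0, 0, -1], 0.5],
    [[9, 1, 0], [0, 0, -1], 0.5],
    [[10, 1, 0], [0, 0, -2], 0.5],
    [[11, 2, 0], [0, 0, -1], 0.5],
    [[13, 2, 0], [0, 0, -2], 0.5],
    [[15, 2, 0], [0, 0, -2], 0.5],
    [[17, 2, 0], [0, 0, -2], 0.5],
    [[20, 3, 0], [0, 0, -3], 0.5],
  ],
)

```text
time: 3.98
position: [0.4432, -0.2143, 0.129]
tool_rot: [-2.634, -1.713, 0.0]
ft_force: [0.7, 0.9, -1.4]
grip_width: 0.697
```

>>> arm_command(
  motion=[
    [[23, 3, 0], [0, 0, -3], 0.5],
    [[25, 4, 0], [0, 0, -3], 0.5],
    [[27, 4, 0], [0, 0, -3], 0.5],
    [[30, 4, 0], [0, 0, -4], 0.5],
    [[32, 5, 0], [0, 0, -4], 0.5],
    [[34, 5, 0], [0, 0, -4], 0.5],
    [[35, 5, 0], [0, 0, -5], 0.5],
    [[35, 6, 0], [0, 0, -4], 0.5],
  ],
)

```text
time: 4.65
position: [0.5238, 0.0151, 0.1293]
tool_rot: [2.096, 2.34, 0.002]
ft_force: [1.0, 0.7, -3.4]
grip_width: 0.699
```

>>> arm_command(
  motion=[
    [[36, 6, 0], [0, 0, -4], 0.5],
    [[36, 6, 0], [0, 0, -5], 0.5],
    [[34, 7, 0], [0, 0, -4], 0.5],
    [[34, 7, 0], [0, 0, -4], 0.5],
    [[32, 6, 0], [0, 0, -4], 0.5],
    [[29, 7, 0], [0, 0, -3], 0.5],
    [[28, 6, -1], [0, 0, -4], 0.5],
    [[24, 5, 0], [0, 0, -2], 0.5],
  ],
)

```text
time: 5.32
position: [0.4856, 0.2689, 0.1305]
tool_rot: [-1.418, -2.803, -0.003]
ft_force: [0.3, 0.4, -0.7]
grip_width: 0.696
```

>>> arm_command(
  motion=[
    [[23, 5, 0], [0, 0, -3], 0.5],
    [[19, 5, 0], [0, 0, -2], 0.5],
    [[17, 4, 0], [0, 0, -2], 0.5],
    [[14, 4, 0], [0, 0, -2], 0.5],
    [[13, 3, 0], [0, 0, -1], 0.5],
    [[11, 3, 0], [0, 0, -2], 0.5],
    [[10, 3, 0], [0, 0, -1], 0.5],
    [[10, 2.5, 0.5], [0, 0, -1], 0.5],
  ],
)

```text
time: 5.98
position: [0.4307, 0.3714, 0.1295]
tool_rot: [1.077, 2.951, -0.0]
ft_force: [0.1, -0.3, -0.6]
grip_width: 0.694
```

>>> arm_command(
  motion=[
    [[0, 0, 0], [0, 0, 0], 0.5],
    [[0, 0, 0], [0, 0, 0], 0.5],
  ],
)

```text
time: 6.15
position: [0.4306, 0.3711, 0.1294]
tool_rot: [1.077, 2.951, -0.001]
ft_force: [0.0, 0.0, -1.3]
grip_width: 0.699
```

```bash
python3 - <<'E'
from h import *
s=ctrl.get_state();p,y,t=pose(); print(s['time'],p,y,t,s['grip_width'],s['ft_force'])
shot('wrist','w1'); shot('top','t1')
for m in((.431,.371,.01),(.491,.3207,.01),(.551,.270,.01),(.6105,.220,.01)): print(wpix(m,s))
plan(p,y,.431,.371,.13,9.2,2,.5)
E
```

```text
6.15 [0.43058937 0.37110968 0.12941716] 139.90464328284247 0.02694216932263095 0.6991441129531177 [ 0.02999051  0.02839469 -1.26214803]
(np.float64(283.2382434448147), np.float64(205.86608907162034))
(np.float64(283.41401513485164), np.float64(286.9076185584372))
(np.float64(283.2660421782453), np.float64(350.6355062668481))
(np.float64(283.3332689460883), np.float64(398.0420302480766))
[[[0,0,0],[0,0,0],0.5],[[-0.4,0.2,-0.6],[0,0,-0.0],0.5]]
max shift 1 turn 0 end [0.431 0.371 0.13 ] 139.9
```

View pics/w1.png

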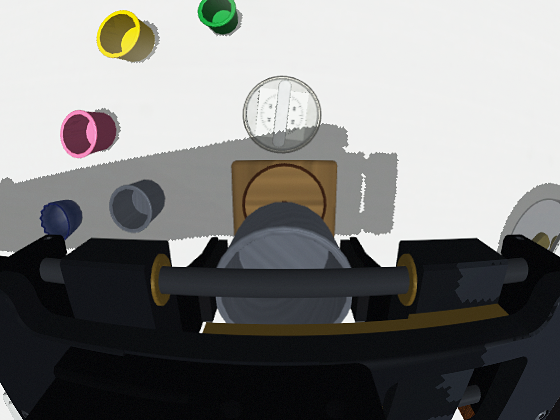

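```bash
python3 - <<'E'
from h import *
s=ctrl.get_state(); im=np.load('pics/w1.npz')['im']
cv2.imwrite('pics/w1c.png',cv2.resize(im[150:245,225:345],None,fx=6,fy=6,interpolation=cv2.INTER_CUBIC))
u=np.array([.643,.765,0]);w=np.array([-.765,.643,0]);c=np.array([.431,.371,.01])
for nm,d in(('L',-.0355*u),('R',.0355*u),('T',.0355*w),('boardT',.038*w),('boardTL',.038*w-.045*u),('boardTR',.038*w+.045*u)): 
    q=wpix(c+d,s); print(nm,np.round(q,1),'crop',np.round((np.array(q)-[225,150]+.5)*6,0))
E
```

```text
L [241.9 204.5] crop [105. 330.]
R [325.  204.2] crop [603. 328.]
T [283.3 162.8] crop [353.  80.]
boardT [283.3 159.9] crop [353.  62.]
boardTL [229.3 160.4] crop [29. 66.]
boardTR [337.4 160.1] crop [677.  64.]
```

View pics/w1c.png

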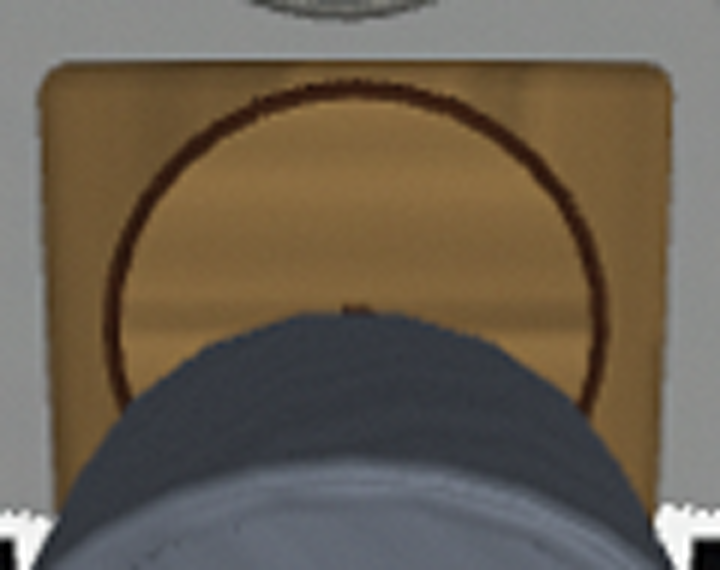

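```bash
python3 - <<'E'
from h import *
s=ctrl.get_state(); p=s['position'];w=np.array([-.765,.643,0])
for z in(.1015,.1025,.1035):
  q=np.array([p[0],p[1],z])+.029*w; print(z,(np.array(wpix(q,s))-[225,150]+.5)*6)
E
```

```text
0.1015 [349.12603546 288.26998517]
0.1025 [349.10132411 290.81990493]
0.1035 [349.07635031 293.39752859]
```

>>> arm_command(
  motion=[
    [[0.7, 0.5, 10], [0, 0, 0], 0.5],
    [[0, 0, 22], [0, 0, 0], 0.5],
    [[0, 0, 26], [0, 0, 0], 0.5],
    [[0, 0, 18], [0, 0, 0], 0.5],
    [[0, 0, 9], [0, 0, 0], 0.5],
    [[0, 0, 4], [0, 0, 0], 0.5],
    [[0, 0, 1.5], [0, 0, 0], 0.5],
    [[0, 0, 0], [0, 0, 0], 0.5],
  ],
)

```text
time: 6.92
position: [0.431, 0.3721, 0.0394]
tool_rot: [1.078, 2.95, 0.001]
ft_force: [-0.2, 0.3, -1.4]
grip_width: 0.697
```

>>> arm_command(
  motion=[
    [[0, 0, 0.5], [0, 0, 0], 0.5],
    [[0, 0, 0.5], [0, 0, 0], 0.5],
    [[0, 0, 0], [0, 0, 0], 0.5],
  ],
)

```text
time: 7.17
position: [0.4311, 0.3722, 0.0388]
tool_rot: [1.078, 2.95, 0.001]
ft_force: [-0.3, 0.1, -1.2]
grip_width: 0.699
```

>>> arm_command(
  motion=[
    [[0, 0, 0.7], [0, 0, 0], 0.5],
    [[0, 0, 0.7], [0, 0, 0], 0.5],
    [[0, 0, 0], [0, 0, 0], 0.5],
  ],
)

```text
time: 7.42
position: [0.4309, 0.372, 0.0372]
tool_rot: [1.078, 2.95, 0.0]
ft_force: [-0.2, -1.3, 3.9]
grip_width: 0.696
```

Contact (+3.9 N). Release gently and rise.

>>> arm_command(
  motion=[
    [[0, 0, 0], [0, 0, 0], 0.27],
    [[0, 0, 0], [0, 0, 0], 0.22],
    [[0, 0, 0], [0, 0, 0], 0.15],
    [[0, 0, 0], [0, 0, 0], 0.1],
    [[0, 0, -10], [0, 0, 0], 0.1],
    [[0, 0, -25], [0, 0, 0], 0.1],
    [[0, 0, -35], [0, 0, 0], 0.1],
    [[0, 0, -25], [0, 0, 0], 0.1],
  ],
)

```text
time: 8.08
position: [0.4306, 0.3726, 0.1342]
tool_rot: [1.077, 2.951, 0.002]
ft_force: [0.1, -0.0, 0.6]
grip_width: 0.901
```

```bash
python3 - <<'E'
from h import *
s=ctrl.get_state();p,y,t=pose(); print(s['time'],p,y,t,s['grip_width'],s['ft_force'])
plan(p,y,.438,.0458,.13,0,18,0)
E
```

```text
8.0833 [0.43056064 0.37263404 0.1342334 ] 139.9053926870505 0.08158030445566647 0.9005855466367015 [ 0.14173772 -0.00602679  0.57794551]
[[[-7,-4,0],[0,0,1],0],[[-9,-5,0],[0,0,1],0],[[-11,-6,0],[0,0,2],0],[[-14,-8,1],[0,0,2],0],[[-17,-10,0],[0,0,2],0],[[-21,-12,0],[0,0,3],0],[[-23,-13,0],[0,0,3],0],[[-25,-15,1],[0,0,4],0]]
[[[-26,-14,0],[0,0,4],0],[[-25,-15,0],[0,0,4],0],[[-24,-13,1],[0,0,4],0],[[-22,-11,0],[0,0,3],0],[[-18,-10,0],[0,0,3],0],[[-16,-8,1],[0,0,2],0],[[-12,-6,0],[0,0,2],0],[[-9,-4,0],[0,0,2],0]]
[[[-7,-4,0],[0,0,1],0],[[-6.2,-3.0,0.2],[0,0,0.9],0]]
max shift 30 turn 4 end [0.438  0.0458 0.13  ] 96.0
```

>>> arm_command(
  motion=[
    [[-7, -4, 0], [0, 0, 1], 0],
    [[-9, -5, 0], [0, 0, 1], 0],
    [[-11, -6, 0], [0, 0, 2], 0],
    [[-14, -8, 1], [0, 0, 2], 0],
    [[-17, -10, 0], [0, 0, 2], 0],
    [[-21, -12, 0], [0, 0, 3], 0],
    [[-23, -13, 0], [0, 0, 3], 0],
    [[-25, -15, 1], [0, 0, 4], 0],
  ],
)

```text
time: 8.75
position: [0.4616, 0.227, 0.1284]
tool_rot: [-1.532, -2.741, 0.002]
ft_force: [0.4, -1.7, 0.8]
grip_width: 1.001
```

>>> arm_command(
  motion=[
    [[-26, -14, 0], [0, 0, 4], 0],
    [[-25, -15, 0], [0, 0, 4], 0],
    [[-24, -13, 1], [0, 0, 4], 0],
    [[-22, -11, 0], [0, 0, 3], 0],
    [[-18, -10, 0], [0, 0, 3], 0],
    [[-16, -8, 1], [0, 0, 2], 0],
    [[-12, -6, 0], [0, 0, 2], 0],
    [[-9, -4, 0], [0, 0, 2], 0],
  ],
)

```text
time: 9.42
position: [0.442, 0.057, 0.1269]
tool_rot: [-2.069, -2.363, 0.002]
ft_force: [0.1, 0.4, -0.5]
grip_width: 0.998
```

>>> arm_command(
  motion=[
    [[-7, -4, 0], [0, 0, 1], 0],
    [[-6, -3, 0], [0, 0, 1], 0],
    [[0, 0, 0], [0, 0, 0], 0],
    [[0, 0, 0], [0, 0, 0], 0],
  ],
)

```text
time: 9.75
position: [0.4379, 0.0457, 0.1277]
tool_rot: [2.104, 2.333, 0.001]
ft_force: [-0.2, 1.1, -0.1]
grip_width: 0.997
```

```bash
cat >> h.py <<'E'
def chk(fn,pts):
    s=ctrl.get_state();p,y,t=pose(s); print(round(s['time'],2),np.round(p,4),round(y,1),round(t,2),round(s['grip_width'],3),np.round(s['ft_force'],1))
    im,d=shot('wrist',fn)
    for q in pts: print(q,np.round(wpix(q,s),1))
    return s,p,y
E
python3 - <<'E'
from h import *
s,p,y=chk('w2',[(.438,.0458,.046),(.4186,.168,.034)])
shot('top','t2')
im=np.load('pics/t2.npz')['im']; cv2.imwrite('pics/t2c.png',cv2.resize(im[140:280,120:260],None,fx=4.2,fy=4.2,interpolation=cv2.INTER_CUBIC))
E
```

```text
9.75 [0.4379 0.0457 0.1277] 95.9 0.02 0.997 [-0.2  1.1 -0.1]
(0.438, 0.0458, 0.046) [282.9 219. ]
(0.4186, 0.168, 0.034) [273.7  51.9]
```

View pics/w2.png

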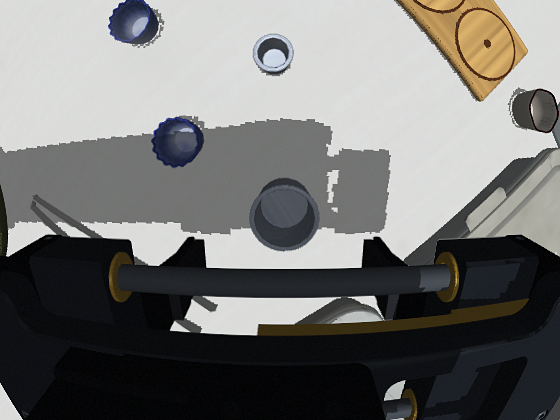

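View pics/t2c.png

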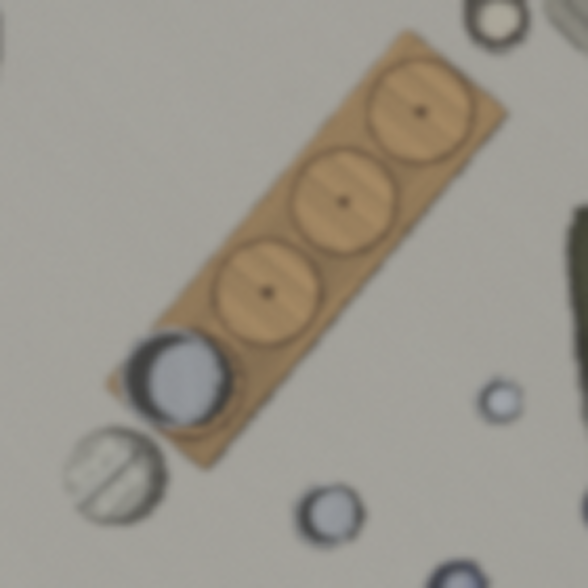

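```bash
cat >> h.py <<'E'
def ring(cx,cy,z,r,s=None,f=None):
    f=f or (lambda q:wpix(q,s)); return np.array([f((cx+r*np.cos(a),cy+r*np.sin(a),z)) for a in np.linspace(0,2*np.pi,73)])
def overlay(im,rings,fn,box,k):
    x0,y0,x1,y1=box; c=cv2.resize(im[y0:y1,x0:x1],None,fx=k,fy=k,interpolation=cv2.INTER_CUBIC)
    for R in rings: cv2.polylines(c,[np.round((R-[x0,y0]+.5)*k-.5).astype(np.int32)],True,(0,0,255),1)
    cv2.imwrite('pics/'+fn+'.png',c)
E
python3 - <<'E'
from h import *
s=ctrl.get_state(); im=np.load('pics/w2.npz')['im']
overlay(im,[ring(.438,.0458,.046,.0255,s),ring(.4186,.168,.034,.0145,s)],'w2o',(230,20,340,265),2.4)
sd,_=shot('side','s2')
A=(.4311,.3718)
tp=lambda q:proj('top',q); sp=lambda q:proj('side',q)
tim=np.load('pics/t2.npz')['im']
overlay(tim,[ring(*A,.062,.031,f=tp),ring(.4318,.3708,.01,.0355,f=tp)],'t2o',(130,190,200,270),7)
overlay(sd,[ring(*A,.062,.031,f=sp),ring(*A,.01,.029,f=sp),ring(.4318,.3708,.01,.0355,f=sp)],'s2o',(220,230,310,330),6)
W,_=cloud('top','t2'); u,v=163,228
for n,fn,u,v in(('top','t2',163,228),('side','s2',263,280)):
    W,_=cloud(n,fn)
    w=W[v-22:v+23,u-22:u+23].reshape(-1,3); w=w[w[:,2]>.056]; c,r=cv2.minEnclosingCircle(w[:,:2].astype(np.float32)); print(n,c,2*r)
E
```

```text
top (0.43190526962280273, 0.3706308603286743) 0.06437697261571884
side (0.43585267663002014, 0.3720405101776123) 0.0662052258849144
```

View pics/w2o.png

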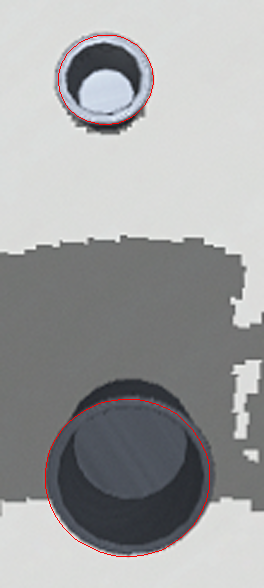

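View pics/t2o.png

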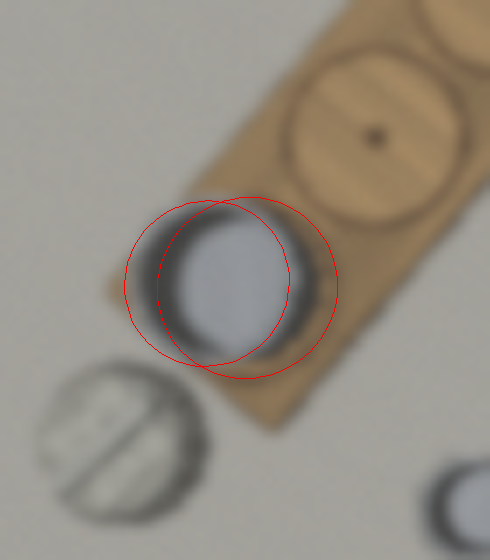

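View pics/s2o.png

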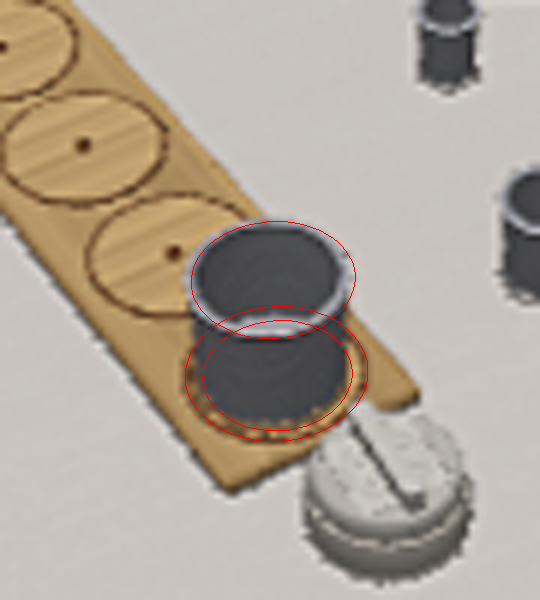

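>>> arm_command(
  motion=[
    [[0, 0.5, 10], [0, 0, 0], 0],
    [[0, 0, 22], [0, 0, 0], 0],
    [[0, 0, 28], [0, 0, 0], 0],
    [[0, 0, 22], [0, 0, 0], 0.1],
    [[0, 0, 13], [0, 0, 0], 0.2],
    [[0, 0, 7], [0, 0, 0], 0.3],
    [[0, 0, 0], [0, 0, 0], 0.3],
    [[0, 0, 0], [0, 0, 0], 0.3],
  ],
)

```text
time: 10.57
position: [0.4383, 0.0457, 0.0255]
tool_rot: [-2.104, -2.332, -0.0]
ft_force: [1.2, 0.6, 0.5]
grip_width: 0.738
```

>>> arm_command(
  motion=[
    [[0, 0, 0], [0, 0, 0], 0.4],
    [[0, 0, 0], [0, 0, 0], 0.5],
    [[0, 0, 0], [0, 0, 0], 0.6],
    [[0, 0, 0], [0, 0, 0], 0.6],
    [[0, 0, 0], [0, 0, 0], 0.6],
    [[0, 0, 0], [0, 0, 0], 0.6],
  ],
)

```text
time: 11.07
position: [0.4391, 0.0452, 0.0265]
tool_rot: [2.104, 2.331, 0.001]
ft_force: [-0.9, 0.3, 6.9]
grip_width: 0.566
```

>>> arm_command(
  motion=[
    [[0, 0, -5], [0, 0, 0], 0.6],
    [[0, 0, -15], [0, 0, 0], 0.6],
    [[0, 0, -25], [0, 0, 0], 0.6],
    [[0, 0, -25], [0, 0, 0], 0.6],
    [[0, 0, -20], [0, 0, 0], 0.6],
    [[0, 0, -12], [0, 0, 0], 0.6],
    [[0, 0, -4], [0, 0, 0], 0.6],
    [[0, 0, 0], [0, 0, 0], 0.6],
  ],
)

```text
time: 11.73
position: [0.4388, 0.0451, 0.1325]
tool_rot: [2.104, 2.331, 0.001]
ft_force: [0.5, 0.1, -1.9]
grip_width: 0.566
```

```bash
python3 - <<'E'
from h import *
s=ctrl.get_state();p,y,t=pose(); print(p,y,t,s['grip_width'],s['ft_force']);th=np.degrees(np.arctan2(.3205,.4915));plan(p,y,.4915,.3205,.13,140-90-th,16,.6)
E
```

```text
[0.43878237 0.04514389 0.13246626] 95.85530166724045 0.11962385294867244 0.5664244931478785 [ 0.51035774  0.11470652 -1.89211276]
[[[5,4,0],[0,0,-1],0.6],[[7,4,0],[0,0,-2],0.6],[[9,7,0],[0,0,-1],0.6],[[12,8,0],[0,0,-3],0.6],[[15,10,1],[0,0,-3],0.6],[[19,13,0],[0,0,-4],0.6],[[20,16,0],[0,0,-4],0.6],[[23,16,0],[0,0,-4],0.6]]
[[[22,18,0],[0,0,-4],0.6],[[22,17,1],[0,0,-5],0.6],[[19,16,0],[0,0,-3],0.6],[[16,13,0],[0,0,-3],0.6],[[13,12,0],[0,0,-3],0.6],[[9,8,0],[0,0,-2],0.6],[[7,7,0],[0,0,-1],0.6],[[6.1,5.9,0.5],[0,0,-1.1],0.6]]
max shift 28 turn 5 end [0.4915 0.3205 0.13  ] 140.0
```

>>> arm_command(
  motion=[
    [[5, 4, 0], [0, 0, -1], 0.6],
    [[7, 4, 0], [0, 0, -2], 0.6],
    [[9, 7, 0], [0, 0, -1], 0.6],
    [[12, 8, 0], [0, 0, -3], 0.6],
    [[15, 10, 1], [0, 0, -3], 0.6],
    [[19, 13, 0], [0, 0, -4], 0.6],
    [[20, 16, 0], [0, 0, -4], 0.6],
    [[23, 16, 0], [0, 0, -4], 0.6],
  ],
)

```text
time: 12.4
position: [0.4843, 0.1735, 0.1301]
tool_rot: [-1.614, -2.694, -0.001]
ft_force: [0.4, -0.9, -0.7]
grip_width: 0.568
```

>>> arm_command(
  motion=[
    [[22, 18, 0], [0, 0, -4], 0.6],
    [[22, 17, 1], [0, 0, -5], 0.6],
    [[19, 16, 0], [0, 0, -3], 0.6],
    [[16, 13, 0], [0, 0, -3], 0.6],
    [[13, 12, 0], [0, 0, -3], 0.6],
    [[9, 8, 0], [0, 0, -2], 0.6],
    [[7, 7, 0], [0, 0, -1], 0.6],
    [[6, 6, 0.5], [0, 0, -1], 0.6],
  ],
)

```text
time: 13.07
position: [0.4907, 0.3221, 0.1287]
tool_rot: [-1.074, -2.951, -0.0]
ft_force: [-0.1, 0.2, 0.0]
grip_width: 0.573
```

>>> arm_command(
  motion=[
    [[0, 0, 0], [0, 0, 0], 0.6],
    [[0, 0, 0], [0, 0, 0], 0.6],
  ],
)

```text
time: 13.23
position: [0.491, 0.3205, 0.1289]
tool_rot: [-1.078, -2.951, 0.001]
ft_force: [1.0, 0.2, -1.2]
grip_width: 0.568
```

```bash
cat >> h.py <<'E'
U=np.array([.643,.766,0]);Wd=np.array([-.766,.643,0])
E
python3 - <<'E'
from h import *
s,p,y=chk('w3',[])
im=np.load('pics/w3.npz')['im']
overlay(im,[ring(.4915,.3205,.01,.036,s),ring(.4317,.3708,.01,.036,s),ring(.4317,.3708,.062,.031,s),ring(p[0],p[1],p[2]-.0265,.0235,s)],'w3o',(180,50,390,260),3.4)
E
```

```text
13.23 [0.491  0.3205 0.1289] 139.9 0.04 0.568 [ 1.   0.2 -1.2]
```

View pics/w3o.png

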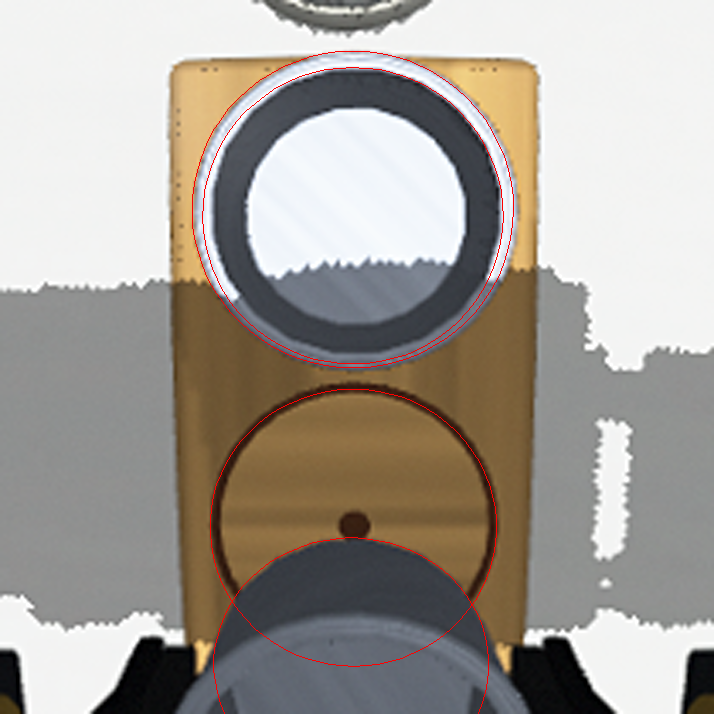

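>>> arm_command(
  motion=[
    [[0.4, 0.3, 10], [0, 0, 0], 0.6],
    [[0, 0, 22], [0, 0, 0], 0.6],
    [[0, 0, 26], [0, 0, 0], 0.6],
    [[0, 0, 18], [0, 0, 0], 0.6],
    [[0, 0, 9], [0, 0, 0], 0.6],
    [[0, 0, 4], [0, 0, 0], 0.6],
    [[0, 0, 2], [0, 0, 0], 0.6],
    [[0, 0, 0], [0, 0, 0], 0.6],
  ],
)

```text
time: 13.95
position: [0.4914, 0.3212, 0.0385]
tool_rot: [1.078, 2.95, 0.001]
ft_force: [-0.6, 0.5, -1.0]
grip_width: 0.57
```

>>> arm_command(
  motion=[
    [[0, 0, 0.5], [0, 0, 0], 0.6],
    [[0, 0, 0], [0, 0, 0], 0.6],
  ],
)

```text
time: 14.12
position: [0.4917, 0.3216, 0.0386]
tool_rot: [1.078, 2.95, 0.002]
ft_force: [0.2, 0.2, 0.5]
grip_width: 0.573
```

>>> arm_command(
  motion=[
    [[-0.2, -0.4, 0.7], [0, 0, 0], 0.6],
    [[0, 0, 0.7], [0, 0, 0], 0.6],
    [[0, 0, 0], [0, 0, 0], 0.6],
  ],
)

```text
time: 14.37
position: [0.4912, 0.3208, 0.0366]
tool_rot: [1.078, 2.95, 0.001]
ft_force: [0.1, 0.5, 1.3]
grip_width: 0.57
```

>>> arm_command(
  motion=[
    [[0, 0, 0.3], [0, 0, 0], 0.6],
    [[0, 0, 0], [0, 0, 0], 0.4],
    [[0, 0, 0], [0, 0, 0], 0.35],
    [[0, 0, 0], [0, 0, 0], 0.25],
    [[0, 0, 0], [0, 0, 0], 0.2],
    [[0, 0, -10], [0, 0, 0], 0.2],
    [[0, 0, -25], [0, 0, 0], 0.2],
    [[0, 0, -35], [0, 0, 0], 0.2],
  ],
)

```text
time: 15.03
position: [0.489, 0.3194, 0.1046]
tool_rot: [-1.076, -2.947, 0.006]
ft_force: [0.8, -0.3, 0.6]
grip_width: 0.792
```

```bash
python3 - <<'E'
from h import *
s=ctrl.get_state();p,y,t=pose(); print(s['time'],p,y,t,s['grip_width'],s['ft_force'])
plan(p,y,.346,.2778,.13,0,11,0.2)
E
```

```text
15.0333 [0.48903353 0.31940267 0.10455681] 139.8886609329153 0.33199939543481166 0.7924248262443555 [ 0.78785479 -0.27400275  0.56499239]
[[[4,-5,-1],[0,0,0],0.2],[[5,-6,-1],[0,0,1],0.2],[[7,-10,-3],[0,0,1],0.2],[[10,-14,-2],[0,0,1],0.2],[[11,-18,-4],[0,0,2],0.2],[[10,-19,-4],[0,0,1],0.2],[[9,-18,-3],[0,0,2],0.2],[[7,-15,-3],[0,0,1],0.2]]
[[[4,-12,-2],[0,0,1],0.2],[[3,-7,-1],[0,0,1],0.2],[[1.4,-5.9,-1.4],[0,0,0.1],0.2]]
max shift 22 turn 2 end [0.346  0.2778 0.13  ] 128.8
```

>>> arm_command(
  motion=[
    [[4, -5, -9], [0, 0, 0], 0.3],
    [[5, -6, -9], [0, 0, 1], 0.3],
    [[7, -10, -5], [0, 0, 1], 0.3],
    [[10, -14, -2], [0, 0, 1], 0.3],
    [[11, -18, 0], [0, 0, 2], 0.3],
    [[10, -19, 0], [0, 0, 1], 0.3],
    [[9, -18, 0], [0, 0, 2], 0.3],
    [[7, -15, 0], [0, 0, 1], 0.3],
  ],
)

```text
time: 15.7
position: [0.3707, 0.2886, 0.131]
tool_rot: [1.307, 2.856, -0.001]
ft_force: [-0.4, -0.8, 0.3]
grip_width: 0.702
```

>>> arm_command(
  motion=[
    [[4, -12, 0], [0, 0, 1], 0.3],
    [[3, -7, 0], [0, 0, 1], 0.3],
    [[1, -6, 0], [0, 0, 0], 0.3],
    [[0, 0, 0], [0, 0, 0], 0.3],
    [[0, 0, 0], [0, 0, 0], 0.3],
  ],
)

```text
time: 16.12
position: [0.3484, 0.2788, 0.1313]
tool_rot: [1.355, 2.833, 0.001]
ft_force: [-0.6, -0.6, 0.5]
grip_width: 0.7
```

```bash
python3 - <<'E'
from h import *
s,p,y=chk('w4',[])
im=np.load('pics/w4.npz')['im']
overlay(im,[ring(.346,.2778,.04,.020,s)],'w4o',(150,30,420,250),2.9)
E
```

```text
16.12 [0.3484 0.2788 0.1313] 128.9 0.09 0.7 [-0.6 -0.6  0.5]
```

View pics/w4o.png

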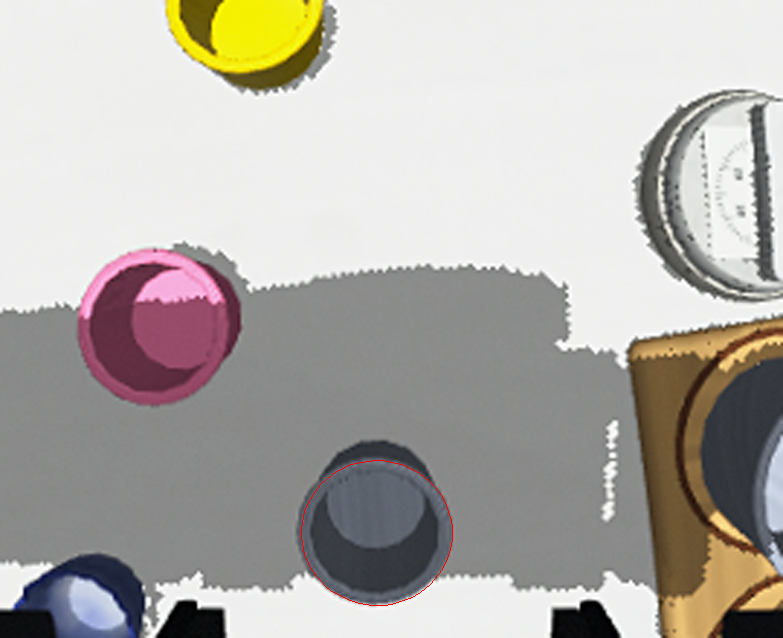

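>>> arm_command(
  motion=[
    [[0.5, -2.5, 10], [0, 0, 0], 0.35],
    [[0, 0, 22], [0, 0, 0], 0.35],
    [[0, 0, 28], [0, 0, 0], 0.35],
    [[0, 0, 22], [0, 0, 0], 0.35],
    [[0, 0, 15], [0, 0, 0], 0.35],
    [[0, 0, 8], [0, 0, 0], 0.35],
    [[0, 0, 2], [0, 0, 0], 0.35],
    [[0, 0, 0], [0, 0, 0], 0.35],
  ],
)

```text
time: 16.83
position: [0.3454, 0.2779, 0.0234]
tool_rot: [-1.354, -2.833, 0.001]
ft_force: [0.4, 0.5, -0.2]
grip_width: 0.652
```

>>> arm_command(
  motion=[
    [[0, 0, 0], [0, 0, 0], 0.45],
    [[0, 0, 0], [0, 0, 0], 0.55],
    [[0, 0, 0], [0, 0, 0], 0.65],
    [[0, 0, 0], [0, 0, 0], 0.7],
    [[0, 0, 0], [0, 0, 0], 0.7],
    [[0, 0, 0], [0, 0, 0], 0.7],
  ],
)

```text
time: 17.33
position: [0.3464, 0.2778, 0.0246]
tool_rot: [1.356, 2.833, 0.001]
ft_force: [-1.0, -1.3, 6.0]
grip_width: 0.443
```

>>> arm_command(
  motion=[
    [[0, 0, -5], [0, 0, 0], 0.7],
    [[0, 0, -15], [0, 0, 0], 0.7],
    [[0, 0, -25], [0, 0, 0], 0.7],
    [[0, 0, -25], [0, 0, 0], 0.7],
    [[0, 0, -20], [0, 0, 0], 0.7],
    [[0, 0, -12], [0, 0, 0], 0.7],
    [[0, 0, -4], [0, 0, 0], 0.7],
    [[0, 0, 0], [0, 0, 0], 0.7],
  ],
)

```text
time: 18.0
position: [0.3464, 0.2778, 0.1307]
tool_rot: [1.355, 2.832, 0.002]
ft_force: [-0.2, 0.1, -1.3]
grip_width: 0.444
```

```bash
python3 - <<'E'
from h import *
s=ctrl.get_state();p,y,t=pose(); print(p,y,t,s['grip_width'],s['ft_force']);th=np.degrees(np.arctan2(.2708,.5506));plan(p,y,.5506,.2708,.13,140-90-th,14,.7)
E
```

```text
[0.34640813 0.27777343 0.13073722] 128.8499337245512 0.13885684022080355 0.44430070193815824 [-0.20444991  0.07143407 -1.34373837]
[[[-3,5,0],[0,0,0],0.7],[[-4,6,0],[0,0,-1],0.7],[[-6,9,0],[0,0,0],0.7],[[-8,12,0],[0,0,-1],0.7],[[-10,14,0],[0,0,-1],0.7],[[-14,16,0],[0,0,-1],0.7],[[-16,17,0],[0,0,-2],0.7],[[-17,16,0],[0,0,-1],0.7]]
[[[-17,13,1],[0,0,-1],0.7],[[-16,12,0],[0,0,-1],0.7],[[-12,8,0],[0,0,-1],0.7],[[-10,6,0],[0,0,0],0.7],[[-7,4,0],[0,0,-1],0.7],[[-5.8,2.9,-0.3],[0,0,-0.2],0.7]]
max shift 23 turn 2 end [0.5506 0.2708 0.13  ] 140.0
```

>>> arm_command(
  motion=[
    [[-3, 5, 0], [0, 0, 0], 0.7],
    [[-4, 6, 0], [0, 0, -1], 0.7],
    [[-6, 9, 0], [0, 0, 0], 0.7],
    [[-8, 12, 0], [0, 0, -1], 0.7],
    [[-10, 14, 0], [0, 0, -1], 0.7],
    [[-14, 16, 0], [0, 0, -1], 0.7],
    [[-16, 17, 0], [0, 0, -2], 0.7],
    [[-17, 16, 0], [0, 0, -1], 0.7],
  ],
)

```text
time: 18.67
position: [0.4699, 0.2824, 0.1279]
tool_rot: [-1.176, -2.911, 0.002]
ft_force: [-0.3, -0.0, -0.5]
grip_width: 0.441
```

>>> arm_command(
  motion=[
    [[-17, 13, 1], [0, 0, -1], 0.7],
    [[-16, 12, 0], [0, 0, -1], 0.7],
    [[-12, 8, 0], [0, 0, -1], 0.7],
    [[-10, 6, 0], [0, 0, 0], 0.7],
    [[-7, 4, 0], [0, 0, -1], 0.7],
    [[-6, 3, 0], [0, 0, 0], 0.7],
    [[0, 0, 0], [0, 0, 0], 0.7],
    [[0, 0, 0], [0, 0, 0], 0.7],
  ],
)

```text
time: 19.33
position: [0.5498, 0.2708, 0.1286]
tool_rot: [-1.078, -2.95, 0.001]
ft_force: [0.1, 0.2, -0.0]
grip_width: 0.441
```

```bash
python3 - <<'E'
from h import *
s,p,y=chk('w5',[])
im=np.load('pics/w5.npz')['im']
B=(.4909,.3210);C=(.5506,.2708)
overlay(im,[ring(*C,.01,.036,s),ring(*B,.01,.036,s),ring(*B,.056,.0255,s),ring(p[0],p[1],p[2]-.0246,.018,s)],'w5o',(180,50,390,260),3.4)
E
```

```text
19.33 [0.5498 0.2708 0.1286] 139.9 0.05 0.441 [ 0.1  0.2 -0. ]
```

View pics/w5o.png

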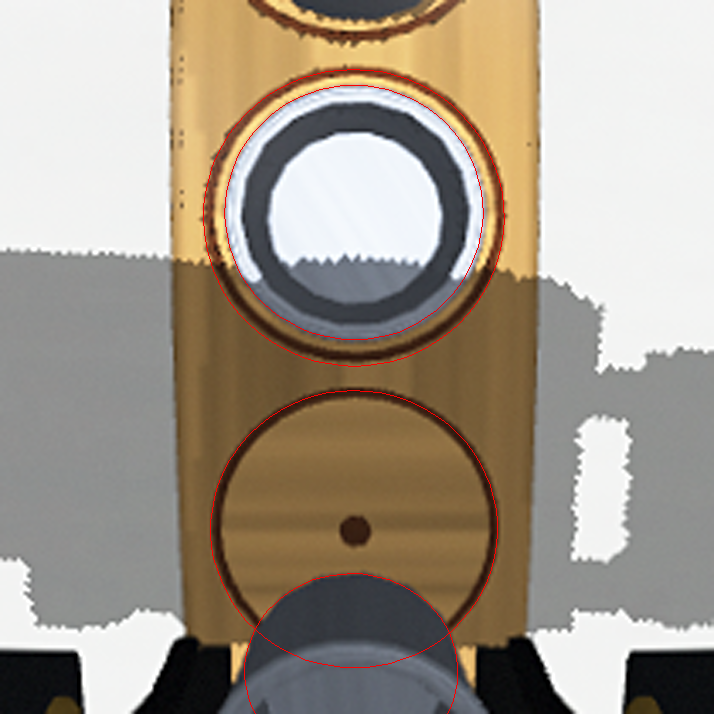

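>>> arm_command(
  motion=[
    [[-0.5, 0.5, 10], [0, 0, 0], 0.7],
    [[0, 0, 22], [0, 0, 0], 0.7],
    [[0, 0, 26], [0, 0, 0], 0.7],
    [[0, 0, 18], [0, 0, 0], 0.7],
    [[0, 0, 9], [0, 0, 0], 0.7],
    [[0, 0, 5], [0, 0, 0], 0.7],
    [[0, 0, 2], [0, 0, 0], 0.7],
    [[0, 0, 0], [0, 0, 0], 0.7],
  ],
)

```text
time: 20.05
position: [0.551, 0.2711, 0.0373]
tool_rot: [1.077, 2.951, 0.001]
ft_force: [-0.0, 0.5, -0.2]
grip_width: 0.446
```

>>> arm_command(
  motion=[
    [[0, 0, 0.5], [0, 0, 0], 0.7],
    [[0, 0, 0], [0, 0, 0], 0.7],
  ],
)

```text
time: 20.22
position: [0.5516, 0.2712, 0.0375]
tool_rot: [1.078, 2.949, 0.002]
ft_force: [0.1, -0.1, -0.8]
grip_width: 0.443
```

>>> arm_command(
  motion=[
    [[0.5, -0.7, 1], [0, 0, 0], 0.7],
    [[0, 0, 1], [0, 0, 0], 0.7],
    [[0, 0, 0.5], [0, 0, 0], 0.7],
    [[0, 0, 0], [0, 0, 0], 0.7],
  ],
)

```text
time: 20.55
position: [0.5504, 0.2706, 0.0348]
tool_rot: [1.078, 2.95, 0.0]
ft_force: [-1.3, -0.6, 5.0]
grip_width: 0.442
```

>>> arm_command(
  motion=[
    [[0, 0, 0], [0, 0, 0], 0.53],
    [[0, 0, 0], [0, 0, 0], 0.48],
    [[0, 0, 0], [0, 0, 0], 0.4],
    [[0, 0, 0], [0, 0, 0], 0.35],
    [[0, 0, -10], [0, 0, 0], 0.35],
    [[0, 0, -25], [0, 0, 0], 0.35],
    [[0, 0, -35], [0, 0, 0], 0.35],
    [[0, 0, -25], [0, 0, 0], 0.35],
  ],
)

```text
time: 21.22
position: [0.5503, 0.2712, 0.1316]
tool_rot: [1.077, 2.951, 0.002]
ft_force: [-0.3, 0.8, 0.6]
grip_width: 0.644
```

```bash
python3 - <<'E'
from h import *
s=ctrl.get_state();p,y,t=pose(); print(s['time'],p,y,t,s['grip_width'],s['ft_force'])
plan(p,y,.4186,.168,.13,0,13,0.4)
E
```

```text
21.2167 [0.55026159 0.27118666 0.13155021] 139.89854955347735 0.08110319040243363 0.6436530164789331 [-0.28090117  0.82237976  0.63791297]
[[[1,-5,0],[0,0,1],0.4],[[1,-8,0],[0,0,1],0.4],[[1,-10,0],[0,0,2],0.4],[[1,-14,0],[0,0,2],0.4],[[1,-17,0],[0,0,3],0.4],[[1,-20,1],[0,0,3],0.4],[[0,-20,0],[0,0,4],0.4],[[-1,-20,0],[0,0,3],0.4]]
[[[-2,-17,0],[0,0,3],0.4],[[-2,-13,0],[0,0,2],0.4],[[-1,-10,0],[0,0,2],0.4],[[-1,-7,0],[0,0,1],0.4],[[-1.5,-5.6,0.6],[0,0,1.0],0.4]]
max shift 20 turn 4 end [0.4186 0.168  0.13  ] 111.9
```

>>> arm_command(
  motion=[
    [[1, -5, 0], [0, 0, 1], 0.4],
    [[1, -8, 0], [0, 0, 1], 0.4],
    [[1, -10, 0], [0, 0, 2], 0.4],
    [[1, -14, 0], [0, 0, 2], 0.4],
    [[1, -17, 0], [0, 0, 3], 0.4],
    [[1, -20, 1], [0, 0, 3], 0.4],
    [[0, -20, 0], [0, 0, 4], 0.4],
    [[-1, -20, 0], [0, 0, 3], 0.4],
  ],
)

```text
time: 21.88
position: [0.4592, 0.1963, 0.1261]
tool_rot: [-1.557, -2.726, 0.004]
ft_force: [-0.0, -0.1, 0.3]
grip_width: 0.599
```

>>> arm_command(
  motion=[
    [[-2, -17, 0], [0, 0, 3], 0.4],
    [[-2, -13, 0], [0, 0, 2], 0.4],
    [[-1, -10, 0], [0, 0, 2], 0.4],
    [[-1, -7, 0], [0, 0, 1], 0.4],
    [[-1.5, -5.5, 0.5], [0, 0, 1], 0.4],
    [[0, 0, 0], [0, 0, 0], 0.4],
    [[0, 0, 0], [0, 0, 0], 0.4],
  ],
)

```text
time: 22.47
position: [0.4183, 0.1671, 0.1272]
tool_rot: [1.76, 2.602, -0.0]
ft_force: [-0.5, 0.8, -0.2]
grip_width: 0.597
```

```bash
python3 - <<'E'
from h import *
s,p,y=chk('w6',[])
im=np.load('pics/w6.npz')['im']
overlay(im,[ring(.4186,.168,.034,.0145,s)],'w6o',(180,50,390,260),3)
E
```

```text
22.47 [0.4183 0.1671 0.1272] 111.8 0.02 0.597 [-0.5  0.8 -0.2]
```

View pics/w6o.png

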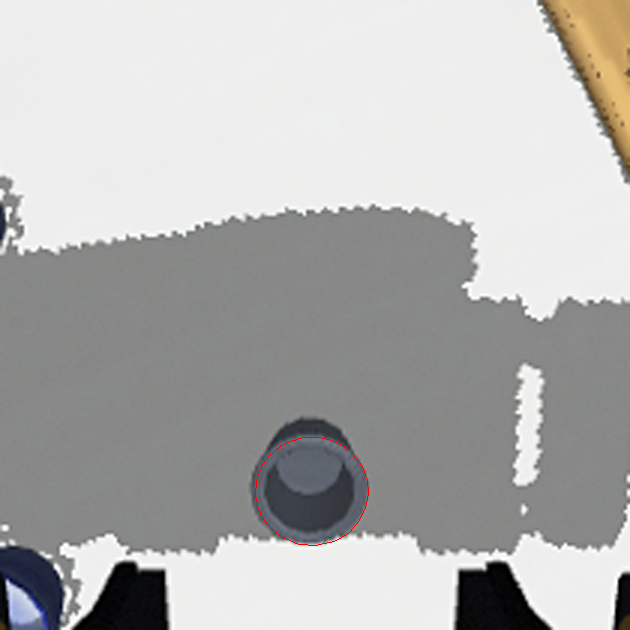

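>>> arm_command(
  motion=[
    [[1.2, 0, 10], [0, 0, 0], 0.45],
    [[0, 0, 22], [0, 0, 0], 0.45],
    [[0, 0, 28], [0, 0, 0], 0.45],
    [[0, 0, 22], [0, 0, 0], 0.45],
    [[0, 0, 14], [0, 0, 0], 0.45],
    [[0, 0, 7], [0, 0, 0], 0.45],
    [[0, 0, 1], [0, 0, 0], 0.5],
    [[0, 0, 0], [0, 0, 0], 0.5],
  ],
)

```text
time: 23.18
position: [0.4179, 0.1691, 0.0232]
tool_rot: [-1.758, -2.602, -0.0]
ft_force: [0.0, 0.5, 0.5]
grip_width: 0.516
```

>>> arm_command(
  motion=[
    [[0, 0, 0], [0, 0, 0], 0.6],
    [[0, 0, 0], [0, 0, 0], 0.7],
    [[0, 0, 0], [0, 0, 0], 0.8],
    [[0, 0, 0], [0, 0, 0], 0.8],
    [[0, 0, 0], [0, 0, 0], 0.8],
    [[0, 0, 0], [0, 0, 0], 0.8],
  ],
)

```text
time: 23.68
position: [0.4186, 0.1686, 0.024]
tool_rot: [1.759, 2.601, 0.001]
ft_force: [-1.1, -0.2, 4.6]
grip_width: 0.32
```

>>> arm_command(
  motion=[
    [[0, 0, -5], [0, 0, 0], 0.8],
    [[0, 0, -15], [0, 0, 0], 0.8],
    [[0, 0, -25], [0, 0, 0], 0.8],
    [[0, 0, -25], [0, 0, 0], 0.8],
    [[0, 0, -20], [0, 0, 0], 0.8],
    [[0, 0, -12], [0, 0, 0], 0.8],
    [[0, 0, -4], [0, 0, 0], 0.8],
    [[0, 0, 0], [0, 0, 0], 0.8],
  ],
)

```text
time: 24.35
position: [0.4186, 0.1686, 0.1303]
tool_rot: [1.759, 2.6, 0.001]
ft_force: [0.3, 0.0, -0.7]
grip_width: 0.319
```

```bash
python3 - <<'E'
from h import *
s=ctrl.get_state();p,y,t=pose(); print(p,y,t,s['grip_width'],s['ft_force']);th=np.degrees(np.arctan2(.2207,.6104));plan(p,y,.6104,.2207,.13,140-90-th,14,.8)
E
```

```text
[0.41856234 0.16855296 0.13027506] 111.84873195331932 0.12548289560358927 0.3191222856915492 [ 0.27236725  0.02433907 -0.71129548]
[[[0,6,0],[0,0,-1],0.8],[[-1,7,0],[0,0,-1],0.8],[[-2,11,0],[0,0,-1],0.8],[[-2,14,0],[0,0,-2],0.8],[[-3,18,0],[0,0,-3],0.8],[[-5,20,0],[0,0,-3],0.8],[[-7,21,0],[0,0,-3],0.8],[[-8,21,0],[0,0,-3],0.8]]
[[[-8,19,0],[0,0,-3],0.8],[[-8,16,0],[0,0,-3],0.8],[[-8,12,0],[0,0,-2],0.8],[[-6,9,0],[0,0,-1],0.8],[[-4,6,0],[0,0,-1],0.8],[[-3.4,5.1,0.3],[0,0,-1.2],0.8]]
max shift 22 turn 3 end [0.6104 0.2207 0.13  ] 140.0
```

>>> arm_command(
  motion=[
    [[0, 6, 0], [0, 0, -1], 0.8],
    [[-1, 7, 0], [0, 0, -1], 0.8],
    [[-2, 11, 0], [0, 0, -1], 0.8],
    [[-2, 14, 0], [0, 0, -2], 0.8],
    [[-3, 18, 0], [0, 0, -3], 0.8],
    [[-5, 20, 0], [0, 0, -3], 0.8],
    [[-7, 21, 0], [0, 0, -3], 0.8],
    [[-8, 21, 0], [0, 0, -3], 0.8],
  ],
)

```text
time: 25.02
position: [0.5361, 0.2019, 0.1274]
tool_rot: [-1.35, -2.834, 0.002]
ft_force: [-0.7, -0.3, -0.2]
grip_width: 0.316
```

>>> arm_command(
  motion=[
    [[-8, 19, 0], [0, 0, -3], 0.8],
    [[-8, 16, 0], [0, 0, -3], 0.8],
    [[-8, 12, 0], [0, 0, -2], 0.8],
    [[-6, 9, 0], [0, 0, -1], 0.8],
    [[-4, 6, 0], [0, 0, -1], 0.8],
    [[-3.5, 5, 0], [0, 0, -1], 0.8],
    [[0, 0, 0], [0, 0, 0], 0.8],
    [[0, 0, 0], [0, 0, 0], 0.8],
  ],
)

```text
time: 25.68
position: [0.6094, 0.2208, 0.1286]
tool_rot: [-1.077, -2.95, 0.001]
ft_force: [-0.8, -0.4, 0.0]
grip_width: 0.32
```

```bash
python3 - <<'E'
from h import *
s,p,y=chk('w7',[])
im=np.load('pics/w7.npz')['im']
C=(.5506,.2708);D=(.6104,.2207)
overlay(im,[ring(*D,.01,.036,s),ring(*C,.01,.036,s),ring(*C,.050,.020,s),ring(p[0],p[1],p[2]-.024,.0125,s)],'w7o',(180,50,390,260),3.4)
E
```

```text
25.68 [0.6094 0.2208 0.1286] 139.9 0.08 0.32 [-0.8 -0.4  0. ]
```

View pics/w7o.png

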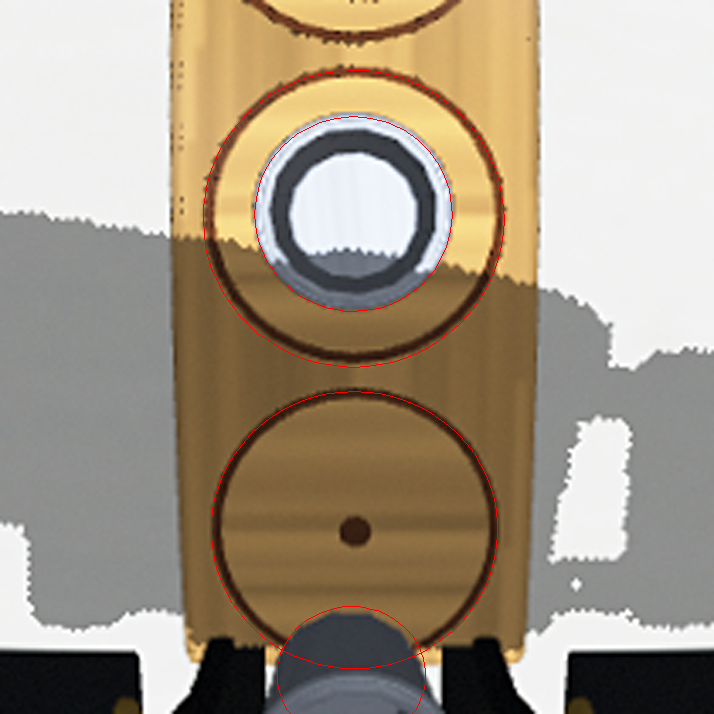

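>>> arm_command(
  motion=[
    [[0.2, 0.5, 10], [0, 0, 0], 0.8],
    [[0, 0, 22], [0, 0, 0], 0.8],
    [[0, 0, 26], [0, 0, 0], 0.8],
    [[0, 0, 18], [0, 0, 0], 0.8],
    [[0, 0, 9], [0, 0, 0], 0.8],
    [[0, 0, 5], [0, 0, 0], 0.8],
    [[0, 0, 2], [0, 0, 0], 0.8],
    [[0, 0, 0], [0, 0, 0], 0.8],
  ],
)

```text
time: 26.4
position: [0.6102, 0.2213, 0.0379]
tool_rot: [1.078, 2.95, 0.001]
ft_force: [-1.0, 0.2, 0.4]
grip_width: 0.321
```

>>> arm_command(
  motion=[
    [[0, 0, 1], [0, 0, 0], 0.8],
    [[0, 0, 0], [0, 0, 0], 0.8],
  ],
)

```text
time: 26.57
position: [0.6107, 0.2215, 0.0375]
tool_rot: [1.078, 2.949, 0.002]
ft_force: [-0.3, -0.2, -0.4]
grip_width: 0.321
```

>>> arm_command(
  motion=[
    [[0.7, -0.7, 1], [0, 0, 0], 0.8],
    [[0, 0, 1], [0, 0, 0], 0.8],
    [[0, 0, 0.7], [0, 0, 0], 0.8],
    [[0, 0, 0], [0, 0, 0], 0.8],
  ],
)

```text
time: 26.9
position: [0.6092, 0.2211, 0.0342]
tool_rot: [1.078, 2.95, 0.0]
ft_force: [-0.9, -0.8, 2.8]
grip_width: 0.321
```

>>> arm_command(
  motion=[
    [[0, 0, 0], [0, 0, 0], 0.65],
    [[0, 0, 0], [0, 0, 0], 0.6],
    [[0, 0, 0], [0, 0, 0], 0.55],
    [[0, 0, 0], [0, 0, 0], 0.5],
    [[0, 0, -10], [0, 0, 0], 0.5],
    [[0, 0, -25], [0, 0, 0], 0.5],
    [[0, 0, -35], [0, 0, 0], 0.5],
    [[0, 0, -35], [0, 0, 0], 0.5],
  ],
)

```text
time: 27.57
position: [0.6083, 0.2209, 0.1397]
tool_rot: [-1.077, -2.95, 0.001]
ft_force: [1.4, 0.3, 0.1]
grip_width: 0.497
```

>>> arm_command(
  motion=[
    [[-30, 0, -30], [0, 0, 0], 0.5],
    [[-30, 0, -20], [0, 0, 0], 0.5],
    [[-20, 0, 0], [0, 0, 0], 0.5],
    [[0, 0, 0], [0, 0, 0], 0.5],
    [[0, 0, 0], [0, 0, 0], 0.5],
  ],
)

```text
time: 27.98
position: [0.6706, 0.1684, 0.1886]
tool_rot: [1.082, 2.949, 0.0]
ft_force: [-0.3, 0.4, 0.0]
grip_width: 0.502
```

```bash
python3 - <<'E'
from h import *
s,p,y=chk('w8',[])
im=np.load('pics/w8.npz')['im']
M=[(.4312,.3712),(.4909,.3210),(.5506,.2708),(.6104,.2207)];R=[(.031,.052),(.0255,.046),(.02,.04),(.0145,.034)]
overlay(im,[ring(*m,.01,.036,s) for m in M]+[ring(*m,.01+h,r,s) for m,(r,h) in zip(M,R)],'w8o',(180,0,390,260),2.3)
t,_=shot('top','t8'); sd,_=shot('side','s8')
cv2.imwrite('pics/s8c.png',cv2.resize(sd[190:350,180:340],None,fx=3.6,fy=3.6,interpolation=cv2.INTER_CUBIC))
cv2.imwrite('pics/t8c.png',cv2.resize(t[120:280,120:280],None,fx=3.6,fy=3.6,interpolation=cv2.INTER_CUBIC))
E
```

```text
27.98 [0.6706 0.1684 0.1886] 139.7 0.01 0.502 [-0.3  0.4  0. ]
```

View pics/w8o.png

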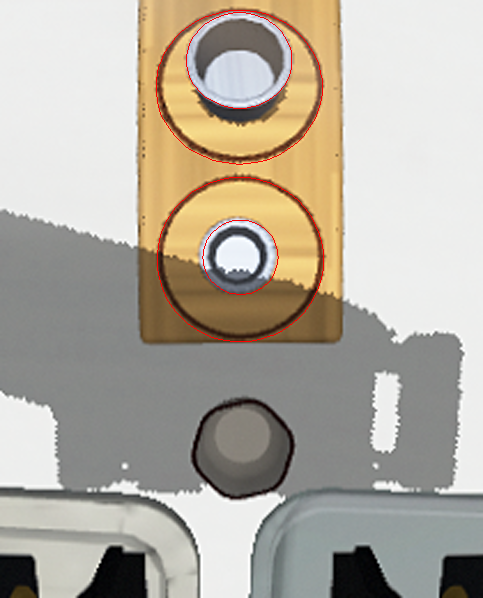

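View pics/s8c.png

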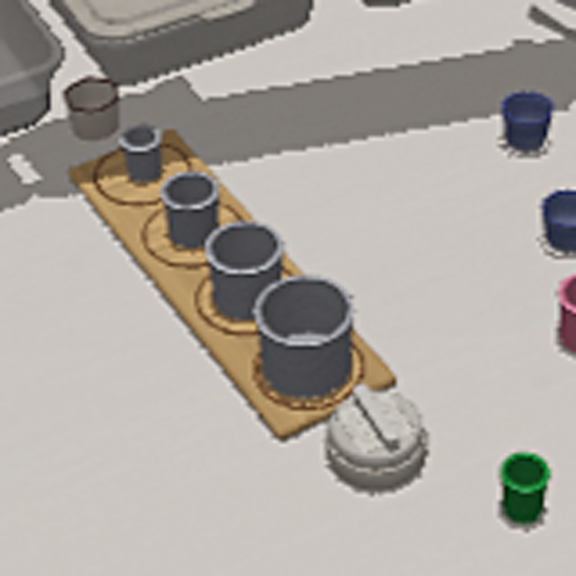

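View pics/t8c.png

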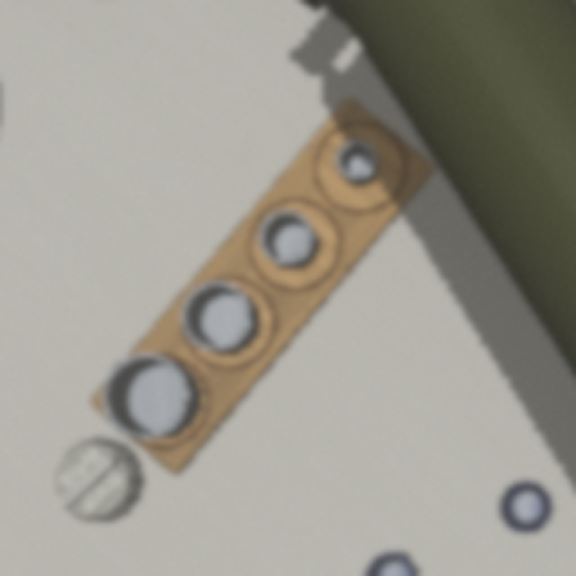

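```bash
python3 -c "
from bench import ctrl
print(ctrl.get_state()['ft_force'],ctrl.close_job())"
```

```text
the job is handed in; nothing more can be done
[ 0.46303405  0.12256425 -0.31391188] None
```

The four steel moulds stand upright on the ring marks in size order: mould_a next to the timer, then mould_b, mould_c and mould_d at the hex-cup end. The job was handed in at about 28 s of the 112 s allowed.

- **Centring:** In the wrist camera's pictures, each rim lay within about 1 mm of its mark's centre. One check disagreed. The coarser top and side cameras put mould_a about 2–4 mm off its mark. The nearer wrist view showed it about 0.6 mm off, so I left it where it was.
- **Everything else:** The timer and hex cup were not touched and look unmoved in the last pictures. I left the pink, yellow, green and blue look-alikes alone. The gripper was open and clear of everything at hand-in, with the force on it near zero.

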